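Post a finished specimen mount through the bin's swing flap

TASK

Post the round specimen mount that waits on the white bin's shelf: push the self-closing flap open with one finger and, while that finger holds it open, push the mount off the shelf edge into the bin with the other finger, then come away so that the flap swings fully shut. Only push: do not pinch or lift the mount, and do not shove the flap open with the mount itself. Leave the square mount on the shelf and everything else on the bench where they are.

Things in the scene. Friction and masses are not known exactly. Their poses are not given: they have to be found in the camera images.
- bin: White sheet-metal bin, fixed to the bench, 238 mm long (x), 150 mm wide (y). Origin on the bench below the middle of the shelf's inner edge (lip); x points from shelf into bin, y left, z up. Shelf: level, top 110 mm above the bench, from x = -100 mm to the lip at x = 0, full width, open at its front (-x) end, side rims 12 mm high, 5 mm thick.
- lip (a point): Middle of the shelf's inner edge, on its top surface, 110 mm above the bin's origin; axes as the bin's. A mount pushed until its centre is past the lip tips and drops into the well by itself.
- well (a point): Middle of the padded floor of the well behind the lip, 12 mm above the bench. The well spans the bin's x = 0 to 133 mm and is 140 mm wide; the flap covers it. Side cheeks beside the flap rise to 130 mm above the bench from x = 50 mm, to 164 mm from x = 90 mm.
- hinge (a point): Middle of the flap's hinge line (along the bin's y), at the bin's x = 105 mm, 45 mm above the shelf top. A hood, top 164 mm above the bench, covers x = 110 to 138 mm. A finger holding the flap must stay short of the hinge (front face at x below about 92 mm).
- flap (a joint): Opening of the flap, rad: 0 shut, 1.05 at its stop. Bare steel plate 134 mm wide, 108 long, 3 thick; shut, it slopes from the hinge down to its free edge at the lip, 23 degrees from level, open above. Pushed forward (+x) or down, the free edge swings down into the well; a light spring (1 to 3 N at the finger) shuts it. A fingertip 7 mm above shelf height, front face at x = 85 mm, holds it at about 0.65.
- flap_edge (a point): Middle of the flap's free lower edge (moves with the flap); shut, it is at the bin's x = 6 mm, 2 mm above the shelf top.
- round_mount: The task's item: upright black resin disc, 30 mm diameter, 20 mm high, about 40 g, small bare-metal patch on top. Stands on the shelf, left or right half, its centre 35 to 62 mm in front of the lip. Origin at the centre of its underside.
- square_mount: Black resin block, 28 by 28 by 20 mm, on the other half of the shelf, its centre about 68 mm beside the round one; to be left there. Origin at the centre of its underside.
- spare_mount: Larger black resin disc, 40 mm diameter, 22 mm high, on the bench in front of the shelf; leave alone. Origin under its centre.
- bottle: Closed amber bottle, 44 mm diameter, 95 mm high, on the bench left of the bin; leave alone. Origin under its centre.
- objective: Steel microscope objective standing on the bench right of the bin, 32 mm diameter, 46 mm high; leave alone. Origin under its centre.
- jar: White closed jar, 60 mm diameter, 70 mm high, on the bench far right; leave alone. Origin under its centre.
- dish: Shallow white dish, 90 mm diameter, 18 mm high, on the bench far left; leave alone. Origin under its centre.
- driver: Screwdriver with a red handle lying on the bench far right; leave alone. Origin under it, axes along its length (x).

How it is judged:
By the outcome, as a careful person would: the job done as asked, in the order asked, and still so for the second after the job is handed in, with the robot touching nothing.
It also fails if it takes over 32 s, if anything falls off the work surface, if the arm or the gripper's body presses on something with over 40 N, if the wrist force passes 120 N, or if a joint passes its speed limit or range.

ROBOT

A 6-joint arm with a two-finger parallel gripper is mounted at the origin on the work surface. World frame = base frame: x ahead of the robot, y to its left, z up, the work surface at z = 0. Lengths are in m, angles in rad, forces in N, time in s.
With the tool pointing down it reaches from about 0.425 to 0.95 m from the base axis. Payload 3.5 kg.
Tool frame: the origin (TCP) lies at the very end of the fingers, on their centre line; the grasp point (between the pads) lies 19 mm behind it; z points along the fingers, y is the line along which they close (so a half turn about z gives the same grasp; the last joint's range is limited). The gripper opens to 85 mm and grips with 20 to 120 N. Pads are 22 mm wide; open, the fingers measure 114 mm over their backs; the gripper's body (76 mm by 85 mm) begins 54 mm behind the grasp point. The pads swing forward as they close: fully open they stand 13 mm farther back than shut.
Start: joints at [-1.478, 0.286, 1.577, -0, 1.279, -0.15], TCP at [0.162, -0.655, 0.231] pointing down, gripper open.
Joint ranges: [-2.77, 2.77], [-0.9, 2.22], [0.21, 2.48], [-1.53, 4.67], [0.24, 2.81], [-2.84, 2.84]. Speed limits (rad/s): [2.79, 2.79, 3.14, 3.14, 3.14, 3.14].

INTERFACE

Orientations are given as a unit quaternion [x, y, z, w].
In Python, from plant import ctrl gives the robot as it stands.
- The arm moves only by the tool carry_out, never from a script. Its argument "deltas" is one flat list of numbers, 6 for each row, row after row: the shift along the tool's x, y, z in m, then the turn, a rotation vector about the tool's x, y, z in rad. A call has 1 to 5 rows; each row is the pose to reach, as a shift and turn from the pose commanded when the call began, along the tool's axes at that moment; what a row does not reach only later rows make up. A row lasts 1/8 s, in which the tool goes at most 62.5 mm and 10.7 degrees, less where a joint would pass 70% of its speed; a pose out of reach is approached as far as the arm can. A call with a gripper value outside its range is refused whole. "grip" is the opening in per cent of the stroke, from 0 (shut) to 100 (fully open), set as the call begins (left out, the last holds). The fingers move at their own pace and stop on an object; "grip_force" is the grip in N (left out, the last holds). Time passes only in rows, so rows that repeat a pose let the fingers close. It gives the time, the measured TCP pose, the force, the opening and the grip force at its end, in the units of the state.
- ctrl.get_state(): the state, without advancing time (a new reading comes with each control period).
- ctrl.read_camera(name): name is "side" or "top" or "wrist"; returns (picture, depth): 480x640x3 uint8, red, green, blue; 480x640 float32, m along the optical axis (not along the pixel's ray), 0 where there is no reading.
- ctrl.camera_model(name): a dict with "intrinsics" (3x3 intrinsics, pixels), "extrinsics" (4x4, takes a point from world to camera coordinates); the wrist camera has in their place "hand_eye" (4x4, takes a point from camera to tool coordinates, whose origin is the TCP and whose axes are the flange's). Camera axes: x right, y down, z forward; pixel columns grow to the right and rows downward; lengths in m; the calibration is good to about 2 mm. A picture is of the moment at which its call begins: read the wrist's pose just before it. camera_model takes no time and is no camera call.
- ctrl.sign_off(): hands the job in; it is judged then, once.
Trained networks look in the newest picture that a camera, given by its name, has taken for a name from the list of things; names that differ only in an ending like _2 or _b are one class to them, and where a whole thing is asked for, a point or a joint stands for the part that bears it (a point fixed in the world has none). Each returns a list of dicts, best first, with "score" (0 to 1); they miss things now and then, are a little off and sometimes report something else, mostly with a low value. They report only what shows in the picture. A call takes as long as a camera call.
- ctrl.find_in(camera, query): "uv" ([column, row] in pixels, amid what is visible of it).
The state is a dict: "time": time; "qpos": joint angles; "dq": joint speeds; "joint_efforts": joint torques, N m; "eef_pos": TCP position; "tcp_rot": TCP orientation; "contact_force": force on the tool from outside, world axes, zero at the start; "wrist_torque": the same for the moment, N m; "opening": opening from 0.0 (shut) to 1.0 (fully open); "finger_force": force on a finger pad.
Only numpy, scipy, OpenCV 4.12 (cv2) and the standard library are available. Lean on these libraries where they do the work, as an engineer would, in place of code of your own. Each camera call takes 0.05 s, during which the arm holds its last target. There are 200 camera calls.

## Working session

There is one attempt and no reset: what is moved stays moved. The work goes in short steps, Python scripts to look and compute and a tool call to move; the robot and the scene stay as the last step left them, time stands still between calls to the robot, and variables do not carry over. Pictures are saved under pics/ and viewed, at most 10 in all, crops included, and the job is handed in when it is done.

Besides the shell and the picture viewer there is one more tool, called by a JSON object that holds its "fn" and its "kwargs". carry_out: Moves the arm, as the interface text tells. Its arguments: {"type":"object","properties":{"deltas":{"type":"array"},"grip":{"type":"number"},"grip_force":{"type":"number"}},"required":["deltas"]}

```bash
mkdir -p pics; ls; python3 - <<'E'
from plant import ctrl
import cv2,numpy as np
s=ctrl.get_state();print({k:np.round(v,3) for k,v in s.items()})
for n in ['side','top']:
    p,d=ctrl.read_camera(n);cv2.imwrite(f'pics/{n}1.png',p[:,:,::-1]);np.savez(f'{n}1.npz',p=p,d=d)
    m=ctrl.camera_model(n);print(n,np.round(m['intrinsics'],1).tolist(),np.round(m['extrinsics'],3).tolist())
    for q in ['round_mount','square_mount','bin','flap']:
        print(q,[(np.round(r['uv'],0).tolist(),round(r['score'],2)) for r in ctrl.find_in(n,q)[:3]])
print(np.round(ctrl.camera_model('wrist')['hand_eye'],3))
E
```

```text
pics
{'time': np.float64(0.0), 'qpos': array([-1.478,  0.287,  1.578,  0.   ,  1.279, -0.15 ]), 'dq': array([ 0.001,  0.001,  0.001,  0.   , -0.003, -0.   ]), 'joint_efforts': array([ 0.0000e+00, -4.0599e+01, -2.9263e+01, -0.0000e+00,  6.0000e-03,
       -0.0000e+00]), 'eef_pos': array([ 0.162, -0.655,  0.23 ]), 'tcp_rot': array([ 0.993,  0.121,  0.   , -0.001]), 'contact_force': array([-0.638, -0.633,  0.217]), 'wrist_torque': array([-0.005, -0.05 ,  0.002]), 'finger_force': np.float64(0.0), 'opening': np.float64(1.001)}
side [[514.6, 0.0, 319.7], [0.0, 514.6, 232.8], [0.0, 0.0, 1.0]] [[-0.894, -0.448, -0.015, 0.497], [-0.215, 0.459, -0.862, 0.238], [0.393, -0.767, -0.507, 1.097], [0.0, 0.0, 0.0, 1.0]]
round_mount [([318.0, 259.0], 0.52)]
square_mount [([318.0, 277.0], 0.7)]
bin [([271.0, 282.0], 0.98)]
flap [([268.0, 263.0], 0.67)]
top [[544.7, 0.0, 318.5], [0.0, 544.7, 233.1], [0.0, 0.0, 1.0]] [[-0.027, -1.0, -0.001, 0.03], [-0.996, 0.027, -0.086, 0.556], [0.086, -0.001, -0.996, 1.482], [0.0, 0.0, 0.0, 1.0]]
round_mount [([268.0, 226.0], 0.6), ([290.0, 253.0], 0.43), ([501.0, 278.0], 0.39)]
square_mount [([266.0, 260.0], 0.46), ([268.0, 227.0], 0.16)]
bin [([268.0, 228.0], 0.86), ([227.0, 242.0], 0.62)]
flap [([265.0, 216.0], 0.64)]
[[ 0.    -0.958 -0.286  0.072]
 [ 1.     0.     0.    -0.   ]
 [-0.    -0.286  0.958 -0.143]
 [ 0.     0.     0.     1.   ]]
```

```bash
python3 - <<'E'
import cv2,numpy as np
t=cv2.imread('pics/top1.png')[150:320,160:400];s=cv2.imread('pics/side1.png')[180:380,180:420]
a=cv2.resize(t,(720,510),interpolation=cv2.INTER_CUBIC);cv2.imwrite('pics/topc.png',a)
cv2.imwrite('pics/sidec.png',cv2.resize(s,(720,600),interpolation=cv2.INTER_CUBIC))
E
```

```text
(no output)
```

View pics/topc.png

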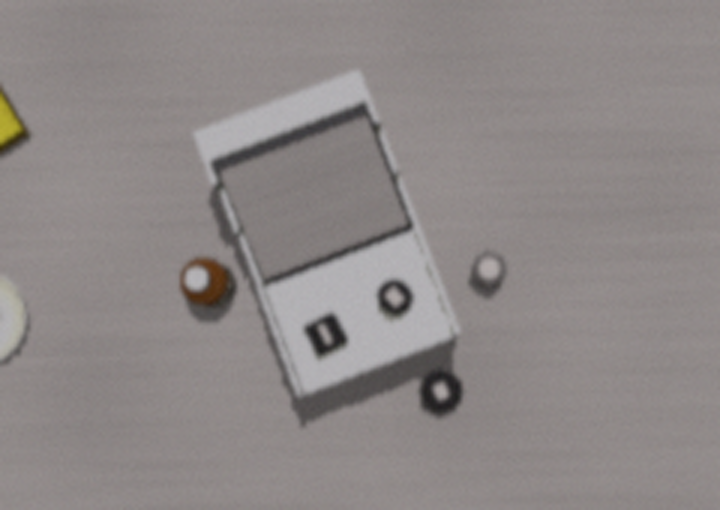

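View pics/sidec.png

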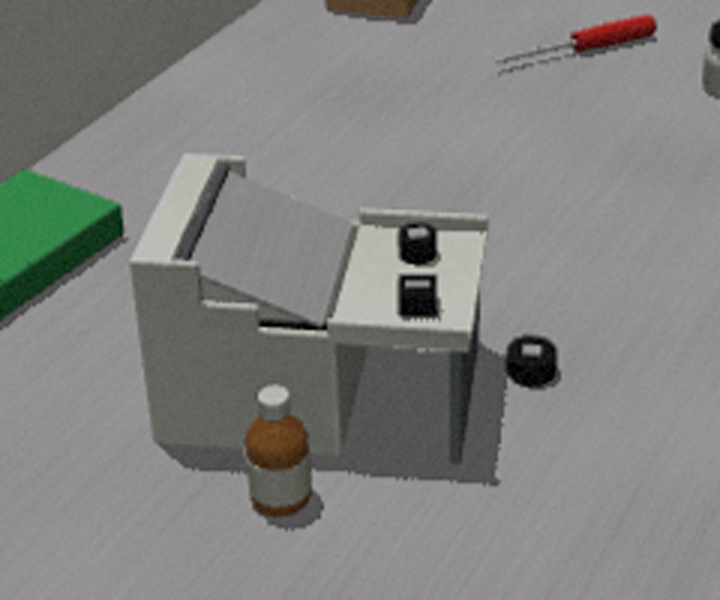

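The top crop shows the bin turned: shelf front corners at about (300,395) and (458,333), lip ends at (267,281) and (410,228), the round mount at (395,298) on the right and the square one at (326,335) on the left. The side crop shows the same layout, with the flap shut and the round mount on the far (right) side.

```bash
cat > h.py <<'E'
import numpy as np
from plant import ctrl
from scipy.spatial.transform import Rotation as R
def c2w(n,st=None):
    m=ctrl.camera_model(n)
    if n!='wrist': return np.array(m['intrinsics']),np.linalg.inv(m['extrinsics'])
    T=np.eye(4);T[:3,:3]=R.from_quat(st['tcp_rot']).as_matrix();T[:3,3]=st['eef_pos']
    return np.array(m['intrinsics']),T@np.array(m['hand_eye'])
def ray(K,T,uv,z):
    d=T[:3,:3]@np.linalg.solve(K,[uv[0],uv[1],1.]);o=T[:3,3]
    return o+d*(z-o[2])/d[2]
E
python3 - <<'E'
from h import *
K,T=c2w('top')
P={}
for n,u,v,z in [('fr',458,333,.122),('fl',300,395,.122),('lipR',410,228,.112),('lipL',267,281,.112),('hoodL',195,132,.164),('hoodR',361,71,.164),('round',395,298,.13),('square',326,335,.13),('spare',441,391,.022)]:
    P[n]=ray(K,T,(160+(u+.5)/3-.5,150+(v+.5)/3-.5),z);print(n,P[n].round(4))
for a,b in [('fr','fl'),('lipR','lipL'),('hoodR','hoodL')]:
    d=P[b]-P[a];print(a,b,np.linalg.norm(d[:2]).round(4),'yaw',(np.degrees(np.arctan2(d[1],d[0]))-90).round(2),((P[a]+P[b])/2).round(4))
d=(P['hoodR']+P['hoodL']-P['fr']-P['fl'])/2;print(np.linalg.norm(d[:2]),np.degrees(np.arctan2(d[1],d[0])))
E
```

```text
fr [0.4774 0.0324 0.122 ]
fl [0.4281 0.1688 0.122 ]
lipR [0.5699 0.0718 0.112 ]
lipL [0.5272 0.1967 0.112 ]
hoodL [0.6507 0.2485 0.164 ]
hoodR [0.6989 0.1079 0.164 ]
round [0.5084 0.0853 0.13  ]
square [0.4784 0.1448 0.13  ]
spare [0.4283 0.0505 0.022 ]
fr fl 0.145 yaw 19.86 [0.4527 0.1006 0.122 ]
lipR lipL 0.132 yaw 18.89 [0.5486 0.1342 0.112 ]
hoodR hoodL 0.1486 yaw 18.89 [0.6748 0.1782 0.164 ]
0.23524886965190078 19.26564902878135
```

```bash
cat >> h.py <<'E'
def delta(pos,yaw_deg):  # tool down, tool x at yaw
    s=ctrl.get_state();r0=R.from_quat(s['tcp_rot'])
    y=np.radians(yaw_deg);c,n=np.cos(y),np.sin(y)
    M=R.from_matrix(np.array([[c,n,0],[n,-c,0],[0,0,-1]]))
    print('t',round(float(s['time']),2),'pos',s['eef_pos'].round(4),'delta',r0.inv().apply(np.array(pos)-s['eef_pos']).round(4),(r0.inv()*M).as_rotvec().round(4),'F',np.round(s['contact_force'],1))
YAW=19.2;LIP=np.array([.545,.133])
def b2w(x,y,z):
    a=np.radians(YAW);return [LIP[0]+x*np.cos(a)-y*np.sin(a),LIP[1]+x*np.sin(a)+y*np.cos(a),z+.11]
E
python3 -c "
from h import *
delta([.50,-.30,.26],13.9+60)
print(b2w(-.036,-.033,.15))"
```

```text
t 0.5 pos [ 0.1623 -0.6552  0.2313] delta [ 0.4132 -0.2636 -0.0287] [-1.000e-04 -1.000e-04 -1.047e+00] F [-0.8  0.4  0.2]
[np.float64(0.521855050013824), np.float64(0.08999638049957412), 0.26]
```

{"fn": "carry_out", "kwargs": {"deltas": [0.055, -0.035, -0.01, 0, 0, -0.13, 0.11, -0.07, -0.02, 0, 0, -0.26, 0.165, -0.105, -0.03, 0, 0, -0.39, 0.22, -0.14, -0.03, 0, 0, -0.52, 0.275, -0.175, -0.03, 0, 0, -0.65], "grip": 100}}

```text
time: 1.12
eef_pos: [0.3776, -0.4291, 0.262]
tcp_rot: [0.901, 0.433, 0.0, 0.001]
contact_force: [0.5, -0.6, -0.2]
opening: 0.999
finger_force: 0.0
```

```bash
python3 -c "
from h import *
delta(b2w(-.036,-.033,.15),90+YAW)"
```

```text
t 1.12 pos [ 0.3776 -0.4291  0.262 ] delta [ 0.4956 -0.2113  0.0015] [ 0.0011  0.0011 -1.0092] F [ 0.5 -0.6 -0.2]
```

{"fn": "carry_out", "kwargs": {"deltas": [0.05, -0.021, 0, 0, 0, -0.11, 0.1, -0.042, 0, 0, 0, -0.22, 0.15, -0.063, 0, 0, 0, -0.33, 0.2, -0.085, 0, 0, 0, -0.44, 0.25, -0.106, 0, 0, 0, -0.55]}}

```text
time: 1.75
eef_pos: [0.4509, -0.1676, 0.2617]
tcp_rot: [0.75, 0.662, 0.0, 0.001]
contact_force: [0.3, -0.8, -0.8]
opening: 1.002
finger_force: 0.0
```

```bash
python3 -c "
from h import *
delta(b2w(-.036,-.033,.15),90+YAW)"
```

```text
t 1.75 pos [ 0.4509 -0.1676  0.2617] delta [0.2645 0.0384 0.0016] [ 0.001   0.0006 -0.4598] F [ 0.3 -0.8 -0.8]
```

{"fn": "carry_out", "kwargs": {"deltas": [0.055, 0.008, 0, 0, 0, -0.1, 0.11, 0.016, 0, 0, 0, -0.2, 0.16, 0.024, 0, 0, 0, -0.3, 0.21, 0.032, 0, 0, 0, -0.4, 0.26, 0.038, 0, 0, 0, -0.46]}}

```text
time: 2.38
eef_pos: [0.5219, 0.0854, 0.2617]
tcp_rot: [0.58, 0.815, 0.0, 0.0]
contact_force: [0.9, 0.5, -0.4]
opening: 1.0
finger_force: 0.0
```

{"fn": "carry_out", "kwargs": {"deltas": [0, 0, 0, 0, 0, 0, 0, 0, 0, 0, 0, 0]}}

```text
time: 2.62
eef_pos: [0.5214, 0.0836, 0.2612]
tcp_rot: [0.58, 0.814, -0.0, 0.0]
contact_force: [-0.2, 0.0, -0.3]
opening: 1.003
finger_force: 0.0
```

```bash
python3 - <<'E'
from h import *
import cv2
delta(b2w(-.036,-.033,.15),90+YAW)
s=ctrl.get_state();p,d=ctrl.read_camera('wrist');np.savez('w1.npz',p=p,d=d,**{k:s[k] for k in('eef_pos','tcp_rot')})
for q in ['round_mount','square_mount']:
    print(q,[(np.round(r['uv'],0).tolist(),round(r['score'],2)) for r in ctrl.find_in('wrist',q)[:3]])
cv2.imwrite('pics/w1.png',p[:,:,::-1])
E
```

```text
t 2.62 pos [0.5214 0.0836 0.2612] delta [0.0059 0.0025 0.0012] [-0.0004  0.0004 -0.0027] F [-0.2  0.  -0.3]
round_mount [([315.0, 222.0], 0.93), ([452.0, 159.0], 0.41)]
square_mount [([301.0, 124.0], 0.81)]
```

View pics/w1.png

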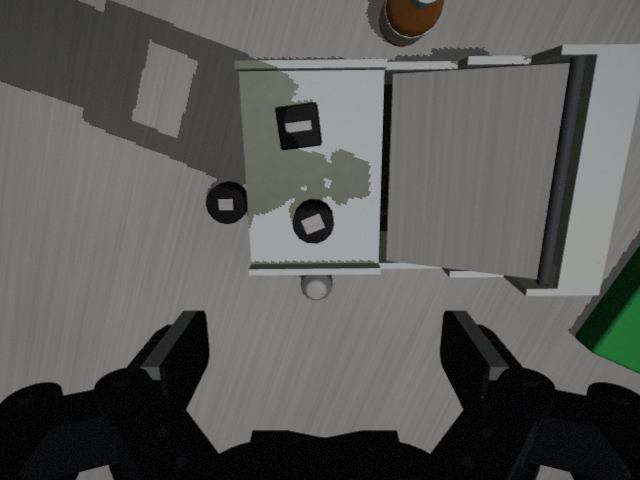

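The wrist view shows the round mount at (313,221), the square one at (299,126), the lip at column ~383 and the shelf's front edge from (238,66) to (250,270).

```bash
python3 - <<'E'
from h import *
f=np.load('w1.npz');K,T=c2w('wrist',f);d=f['d']
def bf(P): 
    a=np.radians(YAW);q=P[:2]-LIP;return np.round([q[0]*np.cos(a)+q[1]*np.sin(a),-q[0]*np.sin(a)+q[1]*np.cos(a),P[2]-.11],4)
for n,u,v,z in [('round',313,221,.13),('square',299,126,.13),('lipTop',385,70,.11),('lipBot',379,262,.11),('flapeT',393,74,.112),('flapeB',386,259,.112),('frontT',241,72,.11),('frontB',250,262,.11),('hoodFT',642,44,.164),('hoodFB',600,295,.164),('hoodNT',563,45,.164),('hoodNB',527,290,.164)]:
    D=d[min(v,479),min(u,639)]
    print(n,ray(K,T,(u,v),z).round(4),bf(ray(K,T,(u,v),z)),'depth pt',bf((T@np.append(D*np.linalg.solve(K,[u,v,1.]),1))[:3]))
E
```

```text
round [0.5105 0.0884 0.13  ] [-0.0472 -0.0308  0.02  ] depth pt [-0.0472 -0.0306  0.0205]
square [0.4811 0.1467 0.13  ] [-0.0558  0.0339  0.02  ] depth pt [-0.0559  0.0339  0.0198]
lipTop [0.5243 0.2005 0.11  ] [ 0.0026  0.0705 -0.    ] depth pt [ 0.0032  0.071  -0.0039]
lipBot [0.571  0.0694 0.11  ] [ 0.0037 -0.0687 -0.    ] depth pt [ 0.0039 -0.0693 -0.0019]
flapeT [0.5302 0.1996 0.112 ] [0.0079 0.0678 0.002 ] depth pt [0.0077 0.0676 0.003 ]
flapeB [0.5748 0.074  0.112 ] [ 0.0087 -0.0655  0.002 ] depth pt [ 0.0102 -0.0686 -0.0071]
frontT [0.4313 0.167  0.11  ] [-0.0962  0.0695 -0.    ] depth pt [-0.0963  0.0696 -0.0006]
frontB [0.4752 0.0362 0.11  ] [-0.0977 -0.0684 -0.    ] depth pt [-0.1198 -0.107  -0.1106]
hoodFT [0.6478 0.25   0.164 ] [0.1356 0.0767 0.054 ] depth pt [0.1355 0.0766 0.0541]
hoodFB [0.7031 0.1107 0.164 ] [ 0.142 -0.073  0.054] depth pt [ 0.2659 -0.1464 -0.1103]
hoodNT [0.6071 0.2354 0.164 ] [0.0923 0.0763 0.054 ] depth pt [0.0926 0.0764 0.0535]
hoodNB [0.6561 0.0982 0.164 ] [ 0.0935 -0.0694  0.054 ] depth pt [ 0.0935 -0.0694  0.054 ]
```

```bash
sed -i 's/LIP=.*/LIP=np.array([.5475,.135])/' h.py; python3 - <<'E'
from h import *
f=np.load('w1.npz');K,_=c2w('top');K=np.array(ctrl.camera_model('wrist')['intrinsics']);H=np.array(ctrl.camera_model('wrist')['hand_eye']);d=f['d']
for u,v in [(195,318),(203,318),(207,330),(180,345),(160,368),(190,360),(205,350),(446,318),(443,330),(470,345),(490,372),(455,360)]:
    print(u,v,(H@np.append(d[v,u]*np.linalg.solve(K,[u,v,1.]),1))[:3].round(4))
delta(b2w(-.036,-.032,.025),90+YAW)
E
```

```text
195 318 [ 0.0114 -0.0437 -0.0232]
203 318 [ 0.0075 -0.0436 -0.0155]
207 330 [ 0.0021 -0.043  -0.0143]
180 345 [ 0.0106 -0.0433 -0.0388]
160 368 [ 0.0108 -0.0445 -0.0507]
190 360 [ 0.0022 -0.0429 -0.0336]
205 350 [-0.0045 -0.0435 -0.017 ]
446 318 [ 0.0081  0.0422 -0.0167]
443 330 [ 0.0023  0.0422 -0.0147]
470 345 [ 0.0111  0.0423 -0.0395]
490 372 [ 0.0097  0.0438 -0.0509]
455 360 [-0.0007  0.0423 -0.0291]
t 2.77 pos [0.5214 0.0826 0.2613] delta [0.009  0.0058 0.1263] [-0.      0.0003 -0.0049] F [ 0.2  0.9 -0.5]
```

{"fn": "carry_out", "kwargs": {"deltas": [0.005, 0.003, 0.035, 0, 0, -0.003, 0.009, 0.006, 0.07, 0, 0, -0.005, 0.009, 0.006, 0.1, 0, 0, -0.005, 0.009, 0.006, 0.125, 0, 0, -0.005, 0.009, 0.006, 0.125, 0, 0, -0.005]}}

```text
time: 3.4
eef_pos: [0.5225, 0.0931, 0.1341]
tcp_rot: [0.579, 0.815, -0.001, -0.002]
contact_force: [-0.9, -0.7, 0.5]
opening: 0.998
finger_force: 0.0
```

```bash
python3 - <<'E'
from h import *
import cv2
delta(b2w(-.036,-.032,-.007),90+YAW)
p,d=ctrl.read_camera('side');cv2.imwrite('pics/s2.png',cv2.resize(p[150:370,160:440,::-1],(760,597),interpolation=cv2.INTER_CUBIC))
E
```

```text
t 3.4 pos [0.5225 0.0931 0.1341] delta [-0.0007  0.0015  0.0311] [-0.0049 -0.0017 -0.0001] F [-0.9 -0.7  0.5]
```

View pics/s2.png

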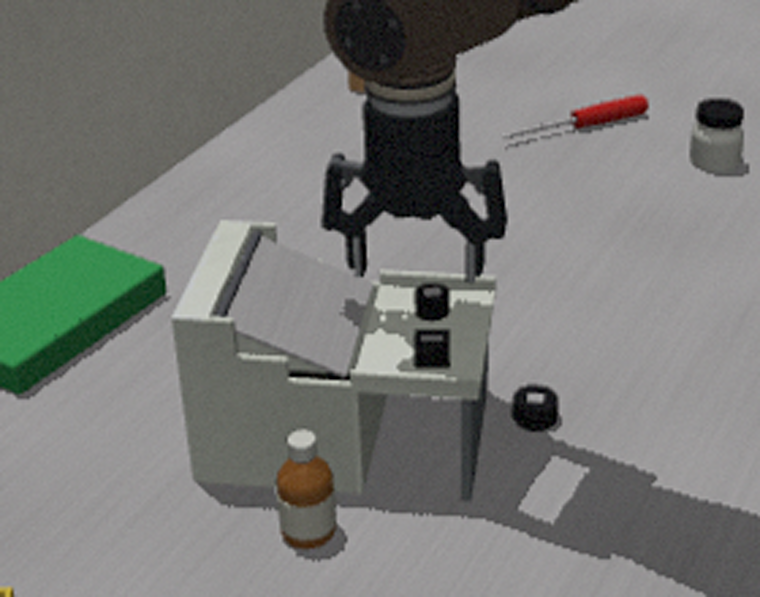

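The side view shows the fingertips, at about (360,270) and (473,278), straddling the round mount at (432,300). The knuckles stick out past the fingers, so I'll check their extent against the hood.

```bash
python3 - <<'E'
from h import *
f=np.load('w1.npz');m=ctrl.camera_model('wrist');K=np.array(m['intrinsics']);H=np.array(m['hand_eye']);d=f['d']
v,u=np.mgrid[0:480,0:640];X=(np.linalg.inv(K)@np.stack([u.ravel(),v.ravel(),np.ones(u.size)]))*d.ravel()
P=(H[:3,:3]@X).T+H[:3,3];P=P[(d.ravel()>0)&(P[:,1]>.03)&(P[:,2]<-.005)&(P[:,2]>-.14)&(abs(P[:,0])<.03)]
for z in np.arange(-.015,-.13,-.005):
    q=P[abs(P[:,2]-z)<.0025]
    if len(q):print(round(z,3),len(q),np.percentile(q[:,1],[1,99]).round(4),np.percentile(q[:,0],[1,99]).round(3))
E
```

```text
-0.015 227 [0.0418 0.0477] [-0.01   0.011]
-0.02 429 [0.0418 0.054 ] [-0.01   0.012]
-0.025 519 [0.0418 0.0555] [-0.01   0.012]
-0.03 620 [0.0418 0.0556] [-0.011  0.012]
-0.035 670 [0.0417 0.0556] [-0.011  0.012]
-0.04 748 [0.0417 0.0556] [-0.01   0.012]
-0.045 632 [0.0417 0.0553] [-0.005  0.012]
-0.05 731 [0.0417 0.0492] [0.001 0.012]
-0.055 458 [0.0433 0.0649] [0.006 0.014]
-0.06 1650 [0.0398 0.0723] [0.006 0.014]
-0.065 4716 [0.0382 0.0715] [-0.01   0.014]
-0.07 3343 [0.0319 0.07  ] [-0.007  0.017]
-0.075 1516 [0.0302 0.0654] [0.004 0.018]
-0.08 1765 [0.0303 0.0618] [0.005 0.018]
-0.085 758 [0.0301 0.0593] [0.009 0.018]
-0.09 177 [0.03   0.0328] [0.014 0.019]
```

{"fn": "carry_out", "kwargs": {"deltas": [-0.001, 0.001, 0.01, 0, 0, 0, -0.001, 0.001, 0.02, 0, 0, 0, -0.001, 0.001, 0.029, 0, 0, 0, -0.001, 0.001, 0.029, 0, 0, 0]}}

```text
time: 3.95
eef_pos: [0.5247, 0.0936, 0.1061]
tcp_rot: [0.578, 0.816, -0.001, -0.001]
contact_force: [-0.6, -0.3, 0.1]
opening: 1.003
finger_force: 0.0
```

```bash
python3 - <<'E'
from h import *
delta(b2w(.028,-.032,-.005),90+YAW)
E
```

```text
t 3.95 pos [0.5247 0.0936 0.1061] delta [-0.0005  0.0631  0.001 ] [-0.0021 -0.0008  0.002 ] F [-0.6 -0.3  0.1]
```

{"fn": "carry_out", "kwargs": {"deltas": [0, 0.006, 0.001, 0, 0, 0, 0, 0.012, 0.001, 0, 0, 0, 0, 0.018, 0.001, 0, 0, 0, 0, 0.024, 0.001, 0, 0, 0, 0, 0.03, 0.001, 0, 0, 0]}}

```text
time: 4.58
eef_pos: [0.5542, 0.1036, 0.1063]
tcp_rot: [0.578, 0.816, -0.0, -0.0]
contact_force: [-1.8, -0.4, 0.5]
opening: 0.996
finger_force: 0.6
```

```bash
python3 - <<'E'
from h import *
import cv2
delta(b2w(.028,-.032,-.005),90+YAW)
p,d=ctrl.read_camera('side');cv2.imwrite('pics/s3.png',cv2.resize(p[150:370,160:440,::-1],(760,597),interpolation=cv2.INTER_CUBIC))
E
```

```text
t 4.58 pos [0.5542 0.1036 0.1063] delta [-0.0002  0.032   0.0013] [-0.0003 -0.0001  0.002 ] F [-1.8 -0.4  0.5]
```

View pics/s3.png

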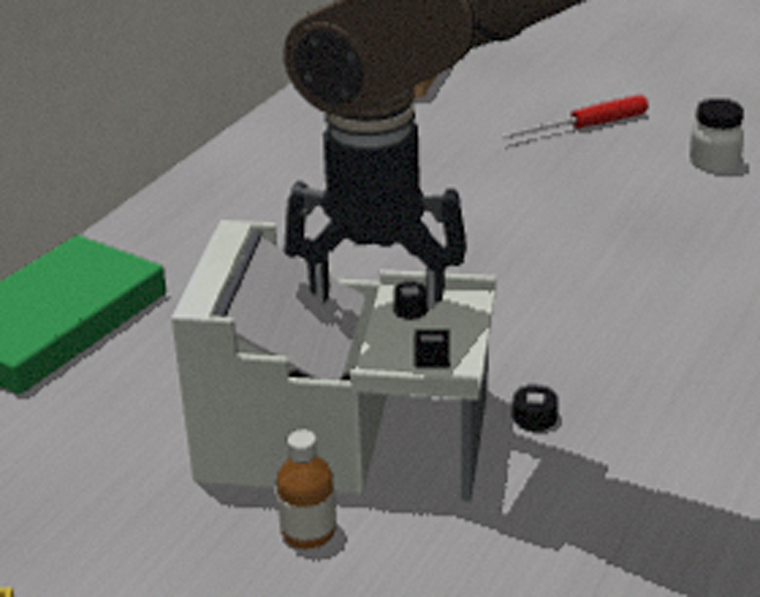

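The flap is opening ahead of the lead finger at (318,300), and the rear finger is pushing the round mount, now at (410,300). I'll continue.

{"fn": "carry_out", "kwargs": {"deltas": [0, 0.006, 0.001, 0, 0, 0, 0, 0.012, 0.001, 0, 0, 0, 0, 0.018, 0.001, 0, 0, 0, 0, 0.023, 0.001, 0, 0, 0, 0, 0.028, 0.001, 0, 0, 0]}}

```text
time: 5.25
eef_pos: [0.5802, 0.1128, 0.1051]
tcp_rot: [0.578, 0.816, -0.0, -0.0]
contact_force: [-2.4, -0.1, 0.1]
opening: 1.003
finger_force: 1.0
```

```bash
python3 - <<'E'
from h import *
import cv2
delta(b2w(.033,-.032,-.005),90+YAW)
p,d=ctrl.read_camera('wrist');cv2.imwrite('pics/w4.png',p[:,:,::-1])
print([(np.round(r['uv'],0).tolist(),round(r['score'],2)) for r in ctrl.find_in('wrist','round_mount')])
p,d=ctrl.read_camera('side')
print([(np.round(r['uv'],0).tolist(),round(r['score'],2)) for r in ctrl.find_in('side','round_mount')])
cv2.imwrite('pics/s4.png',cv2.resize(p[150:370,160:440,::-1],(760,597),interpolation=cv2.INTER_CUBIC))
E
```

```text
t 5.25 pos [0.5802 0.1128 0.1051] delta [-0.0003  0.0094  0.0001] [-0.001  -0.0002  0.002 ] F [-2.4 -0.1  0.1]
[([248.0, 344.0], 0.97)]
[([302.0, 257.0], 0.54)]
```

View pics/s4.png

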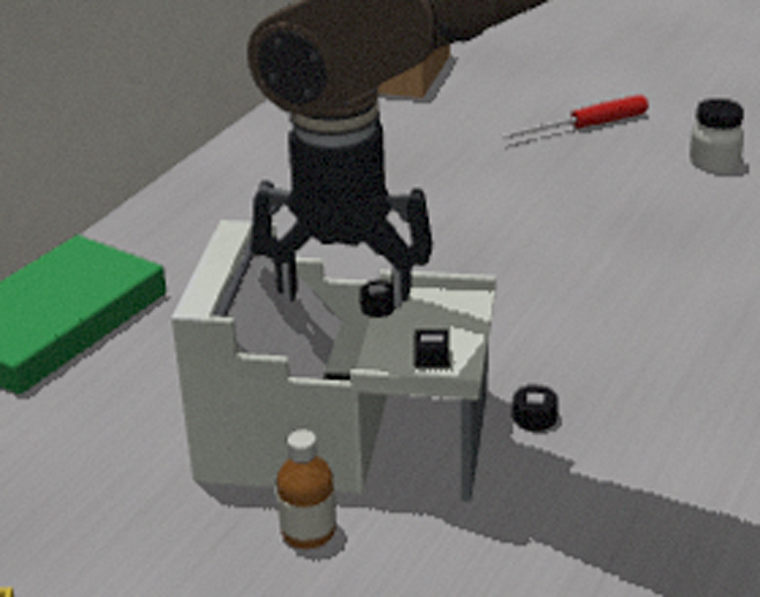

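The flap is well open and the round mount, at (377,298), is right at the lip. The last few millimetres come next.

{"fn": "carry_out", "kwargs": {"deltas": [0, 0.003, 0, 0, 0, 0, 0, 0.005, 0, 0, 0, 0, 0, 0.007, 0, 0, 0, 0, 0, 0.008, 0, 0, 0, 0, 0, 0.008, 0, 0, 0, 0]}}

```text
time: 6.08
eef_pos: [0.5876, 0.1154, 0.105]
tcp_rot: [0.578, 0.816, -0.0, -0.0]
contact_force: [-3.9, -0.7, -0.8]
opening: 1.001
finger_force: 1.3
```

```bash
python3 - <<'E'
from h import *
import cv2
delta(b2w(.033,-.032,-.005),90+YAW)
p,d=ctrl.read_camera('wrist')
print([(np.round(r['uv'],0).tolist(),round(r['score'],2)) for r in ctrl.find_in('wrist','round_mount')])
q,d=ctrl.read_camera('side')
print([(np.round(r['uv'],0).tolist(),round(r['score'],2)) for r in ctrl.find_in('side','round_mount')])
cv2.imwrite('pics/s5.png',np.hstack([cv2.resize(p[240:480,100:520,::-1],(400,300)),cv2.resize(q[200:320,200:360,::-1],(400,300))]))
E
```

```text
t 6.08 pos [0.5876 0.1154 0.105 ] delta [-0.0003  0.0016  0.    ] [-0.0006 -0.0002  0.0019] F [-3.9 -0.7 -0.8]
[([314.0, 253.0], 0.75)]
[]
```

View pics/s5.png

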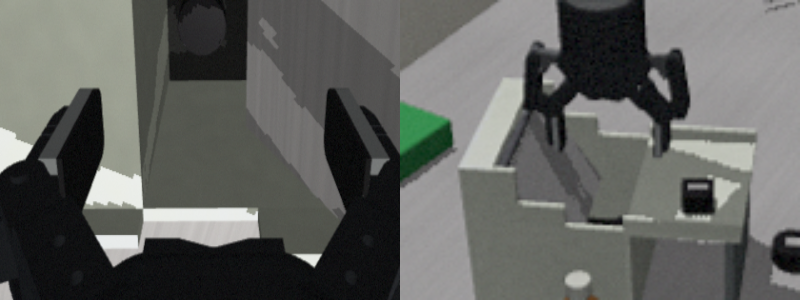

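The round mount has dropped into the well: it shows on the floor at (200,25) in the left half, and the shelf's right side is empty. Now I back off and rise.

{"fn": "carry_out", "kwargs": {"deltas": [0, -0.01, 0, 0, 0, 0, 0, -0.02, -0.002, 0, 0, 0, 0, -0.03, -0.007, 0, 0, 0, 0, -0.04, -0.015, 0, 0, 0, 0, -0.05, -0.025, 0, 0, 0]}}

```text
time: 6.9
eef_pos: [0.5398, 0.0986, 0.1308]
tcp_rot: [0.579, 0.816, -0.0, -0.0]
contact_force: [-0.4, -1.2, 0.3]
opening: 0.999
finger_force: 0.0
```

{"fn": "carry_out", "kwargs": {"deltas": [0, 0, -0.025, 0, 0, 0, 0, 0, -0.06, 0, 0, 0, 0, 0, -0.1, 0, 0, 0, 0, 0, -0.13, 0, 0, 0, 0, 0, -0.13, 0, 0, 0]}}

```text
time: 7.52
eef_pos: [0.5419, 0.0988, 0.2642]
tcp_rot: [0.578, 0.816, 0.002, 0.003]
contact_force: [-0.3, 0.9, -0.0]
opening: 0.997
finger_force: 0.0
```

```bash
python3 - <<'E'
from h import *
import cv2
s=ctrl.get_state();print(s['time'],s['eef_pos'],s['contact_force'])
p,d=ctrl.read_camera('wrist');q,d=ctrl.read_camera('side')
cv2.imwrite('pics/s6.png',np.hstack([cv2.resize(p[:,:,::-1],(400,300)),cv2.resize(q[200:350,200:400,::-1],(400,300))]))
E
```

```text
7.525 [0.54190687 0.09875543 0.26420217] [-0.32936984  0.87775322 -0.00656788]
```

View pics/s6.png

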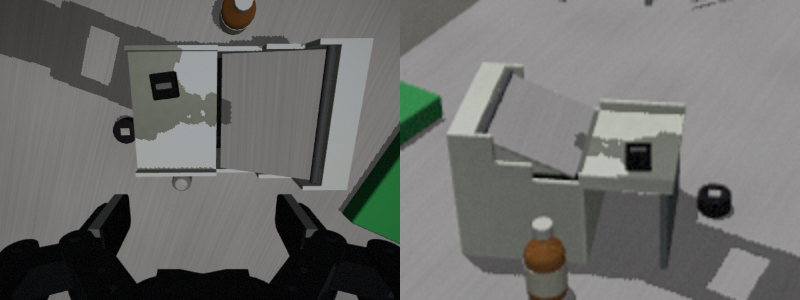

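The flap is fully shut with its edge at the lip. The square mount has not moved, at (164,86) in the left half, and the round mount is gone from the shelf.

```bash
python3 -c "
from plant import ctrl
print(ctrl.sign_off())"
```

```text
the job is handed in; nothing more can be done
None
```

The round mount is in the bin's well, the flap has swung fully shut, the square mount is still on the shelf, and the job is handed in at about 7.6 s on the robot's clock.

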